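# Work the bench ratchet back and forth to its index pin

### The arm

A 6-joint arm with a two-finger parallel gripper is mounted at the origin on a cart in front of the work surface, level with it; the furniture and walls round the work are solid. World frame = base frame: x ahead of the robot, y to its left, z up, the work surface at z = 0. Lengths are in m, angles in rad, forces in N, time in s.
With the tool pointing down it reaches from about 0.275 to 0.85 m from the base axis. Payload 19 kg.
Tool frame: the origin (TCP) lies midway between the tips of the shut fingers; the grasp point (between the pads) lies 19 mm behind it; z points along the fingers, y is the line along which they close (so a half turn about z gives the same grasp; the last joint's range is limited). The gripper opens to 85 mm and grips with 20 to 120 N. Pads are 22 mm wide; open, the fingers measure 114 mm over their backs; the gripper's body (76 mm by 85 mm) begins 54 mm behind the grasp point. The pads swing forward as they close: fully open they stand 13 mm farther back than shut.
Start: joints at [-1.42, 0.15, 1.437, -0, 1.554, -0.134], TCP at [0.162, -0.552, 0.231] pointing down, gripper open.
Joint ranges: [-2.8, 2.8], [-0.68, 2.1], [0.12, 2.68], [-1.39, 4.53], [0.16, 2.79], [-2.81, 2.81]. Speed limits (rad/s): [1.89, 1.89, 2.22, 3.01, 3.01, 3.01].

### API

Orientations are given as a unit quaternion [x, y, z, w].
In Python, from station import bot, vision, finder gives the robot as it stands. Calls block until the motion is done:
- bot.movep(position, orientation): joint-space move of the TCP to a pose.
- bot.servo_line(position, orientation=None, max_speed=0.15): straight line of the TCP; orientation=None keeps the orientation; max_speed is the mean speed in m/s.
- bot.move_joints(angles): joint-space move.
- bot.gripper_to(opening): finger opening in m; the grip force is fixed at half the most; returns when the fingers have stopped.
- bot.hold(seconds).
- bot.ik(position, orientation): joint angles nearest the present ones, or None.
- vision.grab_frame(name): name is "scene" or "top" or "wrist"; returns a dict with "color" (420x560x3 uint8, red, green, blue), "intrinsics" (3x3 intrinsics, pixels), "origin" and "orientation" of the camera in the world. Camera axes: x right, y down, z forward; pixel columns grow to the right and rows downward; lengths in m; the calibration is good to about 2 mm. The wrist camera is an equidistant fisheye: a pixel r from the principal point sees the ray r / f radians off the axis. A picture is of the moment at which its call begins. There is no depth.
A pose or a line that the arm cannot do raises bot.MotionError and nothing moves.
- bot.sign_off(): hands the job in; it is judged then, once.
Trained networks look in the newest picture that a camera, given by its name, has taken for a name from the list of things; names that differ only in an ending like _2 or _b are one class to them, and where a whole thing is asked for, a point or a joint stands for the part that bears it (a point fixed in the world has none). Each returns a list of dicts, best first, with "conf" (0 to 1); they miss things now and then, are a little off and sometimes report something else, mostly with a low value. They report only what shows in the picture. A call takes as long as a camera call.
- finder.boxes_of(camera, label): "centre" ([x, y, z] in m, in world coordinates, good to about 4 mm: the middle of the surface that is visible of it).
- finder.cut_out(camera, label): "pixels" (420x560 bool, what is visible of it).
- finder.tip_of(camera, label): "centre" ([x, y, z] in m, in world coordinates, good to about 4 mm: a listed point, or the origin of a listed thing).
Readings, each from a call of its own:
- bot.current_t(): time.
- bot.current_joints(): joint angles.
- bot.current_dq(): joint speeds.
- bot.current_effort(): joint torques, N m.
- bot.current_position(): TCP position.
- bot.current_tool_rot(): TCP orientation.
- bot.current_ft_force(): force on the tool from outside, world axes, zero at the start.
- bot.current_wrist_torque(): the same for the moment, N m.
- bot.current_gripper_width(): finger opening in m.
- bot.current_grip_force(): force on a finger pad.
Only numpy, scipy, OpenCV 4.12 (cv2) and the standard library are available. Lean on these libraries where they do the work, as an engineer would, in place of code of your own. Each camera call takes 0.05 s, during which the arm holds its last target. There are 200 camera calls.

### The job

Test the ratchet on the bench: the stand whose wheel has saw teeth, not its neighbour with the smooth drum, which must not be turned. First turn its T handle anticlockwise (seen from above) by about a sixth of a turn, which must run loose while the toothed wheel stands still, then turn it clockwise so that it grips and takes the wheel round until the wheel's arrow points at the upright pin on the stand, and let go.

Things in the scene. Friction and masses are not known exactly. Their poses are not given: they have to be found in the camera images.
- ratchet_grip (a point): Middle of the toothed ratchet's T handle, on its vertical axis, 90 mm above the bench: grasp here. Cross bar 80 mm long (x), 14 mm thick (y), 24 mm high, on a 20 mm column. A side arm below (+x, 60 mm long, top 38 mm above the bench) holds a plunger clicking over the teeth. Anticlockwise it runs loose (<0.1 N m); clockwise, after 23 degrees of play at most, it drives the wheel (0.15 N m).
- ratchet_wheel (a joint): Turn of the wheel with 16 saw teeth (84 mm wide) on its bolted 136 mm square stand, rad, growing clockwise from above. At 0 its flat brass arrow (tip 58 mm from the axis, below the teeth) points at the upright pin (8 mm thick, top 31 mm above the bench) at mid-edge of the stand. Starts at -0.75 to -0.5. Stays where left; the handle cannot bring it back if turned too far.
- ratchet_handle (a joint): Turn of the T handle against the toothed wheel, rad, growing as the handle goes anticlockwise from above. Starts at 0 to 0.04 with the plunger behind a tooth; a tooth every 0.393 rad. Constant while the handle drives the wheel.
- plain_end (a point): One end of the T handle of the neighbouring plain stand, 90 mm above the bench; that stand's axis lies 40 mm from here along -x of this point. Same handle, but fixed on a smooth grooved drum (84 mm wide; no teeth, arrow, pin or side arm). Leave it alone. The stands may have changed places; their axes are 0.26 m or more apart.

How it is judged:
On the way, in this order (a step that is already met when the one before it is completed fails the run):
1. the handle has run loose anticlockwise by 40 degrees or more against the wheel, and the wheel has stood still (value of joint ratchet_handle above 0.7 rad and value of joint ratchet_wheel between -0.85 and -0.4 rad), for 0.1 s.
2. the handle, turned clockwise, has taken the wheel's arrow round to the pin (value of joint ratchet_wheel above -0.2 rad), for 0.1 s.
At the end, for the whole second after the job is handed in: The toothed wheel is at rest with its arrow pointing at the pin within 12 degrees (0.21 rad) either way (value of joint ratchet_wheel between -0.21 and 0.21 rad and not (velocity of joint ratchet_wheel above 0.05 rad/s) and not (velocity of joint ratchet_wheel below -0.05 rad/s)); the robot touches nothing.
It fails at once if the toothed wheel is dragged backwards (anticlockwise) (value of joint ratchet_wheel below -0.95 rad).
It fails at once if the plain stand's handle is turned (its end moved by more than 12 mm) (distance of plain_end from where it was at the start of the episode above 0.012 m).
It also fails if it takes over 40 s, if anything falls off the work surface, if the arm or the gripper's body presses on something with over 40 N, if the wrist force passes 120 N, or if a joint passes its speed limit or range.

## Working session

There is one attempt and no reset: what is moved stays moved. The work goes in short steps, each a Python script; the robot and the scene stay as the last script left them, time stands still between calls to the robot, and variables do not carry over. Pictures are saved under pics/ and viewed, at most 10 in all, crops included, and the job is handed in when it is done.

```bash
mkdir -p pics; python3 - <<'E'
from station import bot,vision,finder
import cv2
for c in ("top","scene"):
    f=vision.grab_frame(c); cv2.imwrite(f"pics/{c}0.png",f["color"][:,:,::-1])
    print(c,f["intrinsics"],f["origin"],f["orientation"])
    for l in ("ratchet_grip","plain_end"): print(l,finder.tip_of(c,l))
    print(finder.boxes_of(c,"ratchet_wheel"))
E
```

```text
top [[477.79268736   0.         274.27228164]
 [  0.         477.79268736 203.5451631 ]
 [  0.           0.           1.        ]] [ 0.45902052 -0.0083604   1.10584725] [-0.70625667  0.70759142 -0.01463935  0.01736618]
ratchet_grip [{'centre': [0.5003, 0.1985, 0.088], 'conf': 0.86}]
plain_end [{'centre': [0.544, -0.1635, 0.0873], 'conf': 0.82}]
[{'centre': [0.5013, -0.1594, 0.0322], 'conf': 0.41}]
scene [[437.33133256   0.         280.87219965]
 [  0.         437.33133256 200.1104804 ]
 [  0.           0.           1.        ]] [0.86525499 0.33012458 0.80195387] [ 0.35707496  0.88819295 -0.26777355 -0.10912413]
ratchet_grip [{'centre': [0.5045, 0.1977, 0.0916], 'conf': 0.92}]
plain_end [{'centre': [0.5435, -0.156, 0.0847], 'conf': 0.9}]
[{'centre': [0.5131, 0.2021, 0.0366], 'conf': 0.73}]
```

```bash
python3 - <<'E'
import cv2,numpy as np
a=cv2.imread("pics/top0.png");b=cv2.imread("pics/scene0.png")
cv2.imwrite("pics/top0s.png",cv2.resize(a,(784,588)))
E
```

```text
(no output)
```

View pics/top0.png

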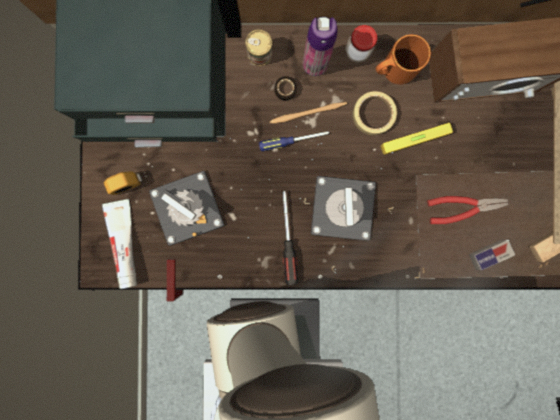

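View pics/scene0.png

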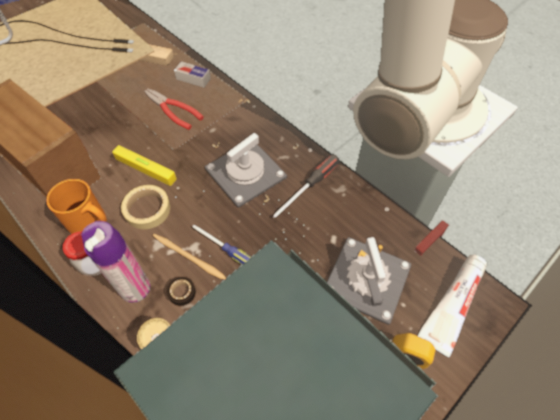

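```bash
python3 - <<'E'
import cv2,numpy as np
a=cv2.imread("pics/top0.png")[165:250,140:235];b=cv2.imread("pics/scene0.png")[225:330,320:420]
r=lambda i:cv2.resize(i,(400,400*i.shape[0]//i.shape[1]),interpolation=cv2.INTER_CUBIC)
a,b=r(a),r(b);o=np.zeros((max(len(a),len(b)),800,3),np.uint8);o[:len(a),:400]=a;o[:len(b),400:]=b
cv2.imwrite("pics/crop.png",o)
E
```

```text
(no output)
```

View pics/crop.png

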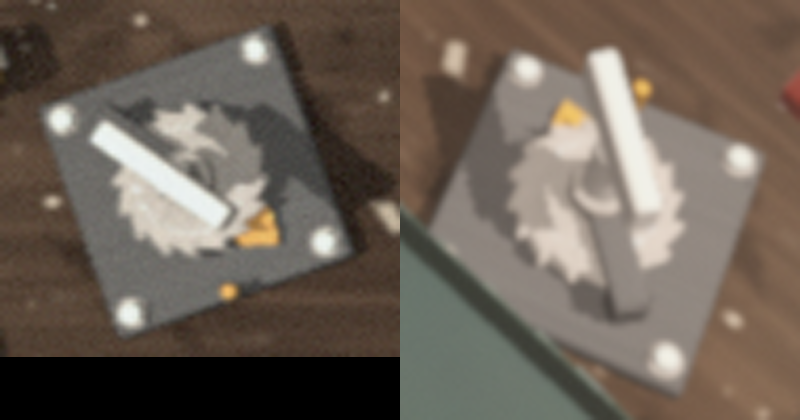

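```bash
cat > h.py <<'E'
from station import bot,vision,finder
import numpy as np, cv2
from scipy.spatial.transform import Rotation as R
def q(psi): return (R.from_euler('z',psi)*R.from_euler('x',np.pi)).as_quat()
def px(f,u,v,z):
    d=R.from_quat(f["orientation"]).apply(np.linalg.inv(f["intrinsics"])@[u,v,1]); o=np.array(f["origin"])
    return (o+d*(z-o[2])/d[2])[:2]
E
python3 - <<'E'
from h import *
f=vision.grab_frame("top")
P=lambda u,v,z: px(f,140+u*95/400,165+v*95/400,z)
m=cv2.inRange(f["color"][165:250,140:235],(195,)*3,(255,)*3)
n,l,st,c=cv2.connectedComponentsWithStats(m); k=1+st[1:,4].argmax(); ys,xs=np.where(l==k)
r=cv2.minAreaRect(np.c_[xs,ys].astype(np.float32)); b=cv2.boxPoints(r)
w=np.array([px(f,140+u,165+v,.102) for u,v in b]); c0=w.mean(0); print(r,c0)
e=w[1]-w[0],w[2]-w[1]; e=max(e,key=np.linalg.norm); psi=np.arctan2(e[1],e[0]); print("bar",np.degrees(psi),np.linalg.norm(e))
bolts=np.mean([P(*p,.02) for p in((61,118),(255,48),(325,240),(130,313))],0);print("stand",bolts)
pin=P(228,291,.031)-bolts; arr=P(262,232,.015)-bolts
g=lambda v:np.arctan2(v[1],v[0]); print("pin",pin,g(pin),"arrow",arr,np.linalg.norm(arr),g(arr),"wheel",g(pin)-g(arr))
for p in (55,-125):
  for d in (0,60): print(p,d,bot.ik([*bolts,.071],q(np.radians(p+d))))
E
```

```text
((35.93186950683594, 45.304847717285156), (38.109153747558594, 14.128738403320312), 35.21759033203125) [0.49070463 0.20239294]
bar -125.16177418923687 0.08061588906871646
stand [0.49929476 0.1972014 ]
pin [-0.05997825 -0.02130865] -2.8002280772260857 arrow [-0.02836924 -0.03683002] 0.04648939613567802 -2.227147577610567 wheel -0.5730804996155188
55 0 [ 2.32598605e-01  1.81151041e-01  1.73830338e+00 -4.44089210e-16
  1.22213823e+00  8.43463843e-01]
55 60 [ 0.23259861  0.18115104  1.73830338  0.          1.22213823 -0.20373371]
-125 0 [ 0.23259861  0.18115104  1.73830338  0.          1.22213823 -2.29812881]
-125 60 None
```

```bash
python3 - <<'E'
from h import *
o=q(np.radians(55))
bot.movep([.5,.198,.2],o)
f=vision.grab_frame("wrist"); cv2.imwrite("pics/w1.png",f["color"][:,:,::-1])
print(f["origin"],finder.tip_of("wrist","ratchet_grip"),bot.current_t(),bot.current_ft_force())
f=vision.grab_frame("top"); cv2.imwrite("pics/t1.png",f["color"][:,:,::-1])
E
```

```text
[0.54519504 0.26313876 0.34373421] [{'centre': [0.506, 0.1986, 0.0914], 'conf': 0.82}] 3.4417 [ 0.90297092  0.77356397 -0.66148233]
```

View pics/w1.png

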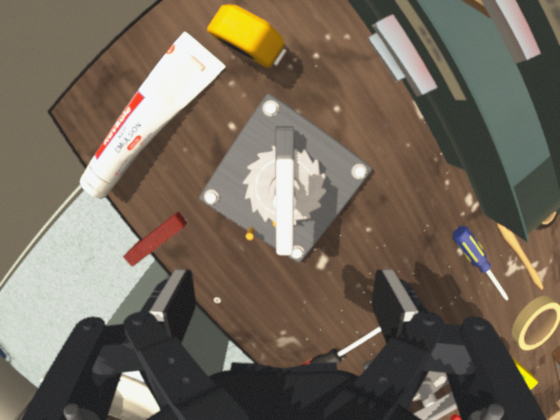

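Wrist view: bar is vertical in the image (column ~285, rows 130–255), aligned with the tool; pin at (250,237). Descend and grip.

```bash
python3 - <<'E'
from h import *
bot.servo_line([.502,.198,.073],max_speed=.08)
print(bot.current_ft_force())
bot.gripper_to(.03); print(bot.current_ft_force())
bot.gripper_to(.012); bot.hold(.2)
print(bot.current_t(),bot.current_gripper_width(),bot.current_grip_force(),bot.current_ft_force(),bot.current_wrist_torque(),bot.current_position())
E
```

```text
[0.25619956 0.06457572 0.91486903]
[-0.18751458 -0.72949486  0.73538211]
6.2917 0.016209796584403628 58.525739908218384 [-3.11104069 -0.14311081  4.76313728] [ 0.06906158  0.49113701 -0.05307014] [0.50194639 0.19811563 0.07326191]
```

```bash
python3 - <<'E'
from h import *
p=[.502,.198,.073]
for d in range(10,61,10):
    bot.servo_line(p,q(np.radians(55+d)))
    print(d,round(bot.current_t(),2),np.round(bot.current_ft_force(),1),np.round(bot.current_wrist_torque(),2))
bot.hold(.2)
f=vision.grab_frame("wrist"); cv2.imwrite("pics/w2.png",f["color"][:,:,::-1])
f=vision.grab_frame("top"); cv2.imwrite("pics/t2.png",f["color"][:,:,::-1])
E
```

```text
10 6.62 [-3.3 -0.   4.6] [-0.04  0.42 -0.03]
20 6.94 [-2.1 -0.2  4.8] [-0.02  0.37  0.13]
30 7.27 [-2.2 -0.1  5.5] [0.   0.25 0.02]
40 7.59 [-0.5  0.3  5.1] [-0.06  0.11  0.06]
50 7.92 [ 0.2 -0.1  4.9] [-0.01 -0.08 -0.  ]
60 8.24 [ 1.9 -0.2  5.5] [ 0.04 -0.27 -0.03]
```

View pics/w2.png

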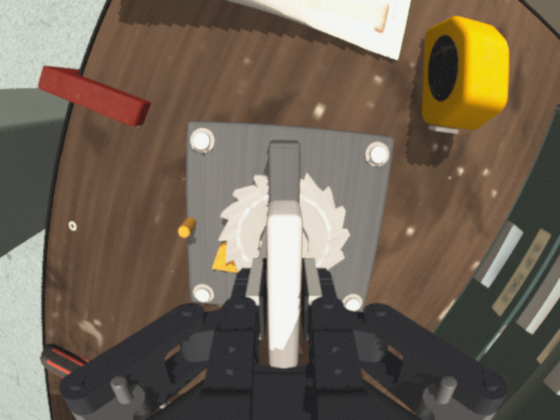

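Wrist view: the handle has turned, arrow still at about (222,262), pin at (187,228). Now clockwise, stopping slightly short to look.

```bash
python3 - <<'E'
from h import *
p=[.502,.198,.073]
for d in (50,40,30,24,18):
    bot.servo_line(p,q(np.radians(55+d)))
    print(d,round(bot.current_t(),2),np.round(bot.current_ft_force(),1),np.round(bot.current_wrist_torque(),2))
bot.hold(.2)
f=vision.grab_frame("wrist"); cv2.imwrite("pics/w3.png",f["color"][:,:,::-1])
print(f["intrinsics"])
np.savez("w3.npz",**{k:f[k] for k in("intrinsics","origin","orientation")})
E
```

```text
50 8.87 [0.5 0.2 5.6] [-0.   -0.13 -0.04]
40 9.19 [ 0.9 -0.5  6.2] [-0.04 -0.03  0.01]
30 9.52 [ 0.  -0.2  7.3] [-0.04  0.13  0.03]
24 9.78 [-1.   0.1  6.1] [-0.    0.18  0.01]
18 10.03 [-1.4 -0.1  6.8] [0.   0.19 0.06]
[[325.1922621    0.         283.34406938]
 [  0.         325.1922621  210.86465255]
 [  0.           0.           1.        ]]
```

View pics/w3.png

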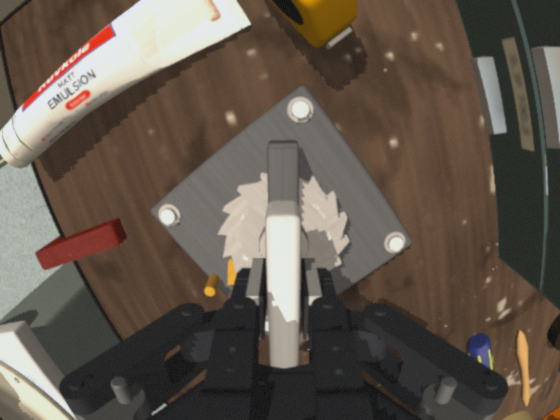

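```bash
cat >> h.py <<'E'
def rect(png,f,z=.014,half=.09,n=560):
    a=np.linspace(half,-half,n); X,Y=np.meshgrid(a,a,indexing='ij')  # rows: +x up, cols: +y left
    d=np.stack([X+.502,Y+.198,np.full_like(X,z)],-1)-f["origin"]
    c=R.from_quat(f["orientation"]).inv().apply(d.reshape(-1,3))
    t=np.arctan2(np.hypot(c[:,0],c[:,1]),c[:,2]); ph=np.arctan2(c[:,1],c[:,0]); K=f["intrinsics"]
    u=K[0,2]+K[0,0]*t*np.cos(ph); v=K[1,2]+K[1,1]*t*np.sin(ph)
    return cv2.remap(cv2.imread(png),u.reshape(n,n).astype(np.float32),v.reshape(n,n).astype(np.float32),cv2.INTER_CUBIC)
E
python3 -c "
from h import *
i=rect('pics/w3.png',np.load('w3.npz'));cv2.circle(i,(280,280),int(.058/.18*560),(0,255,0),1);cv2.drawMarker(i,(280,280),(0,0,255))
cv2.imwrite('pics/r3.png',i)"
```

```text
(no output)
```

View pics/r3.png

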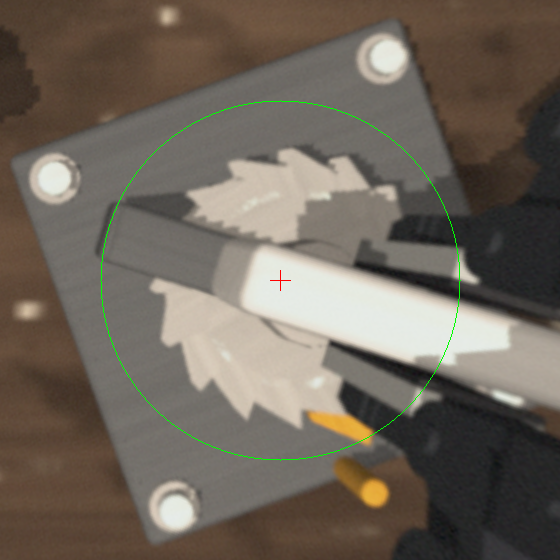

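Rectified view: stand centre (280,284), pin base (343,465) → 70°, arrow tip (372,439) → 59°: about 10° to go.

```bash
python3 - <<'E'
from h import *
p=[.502,.198,.073]
for d in (13,9): bot.servo_line(p,q(np.radians(55+d)))
bot.hold(.3); print(bot.current_wrist_torque())
bot.gripper_to(.06); bot.servo_line([.502,.198,.2],max_speed=.1)
f=vision.grab_frame("wrist"); cv2.imwrite("pics/w4.png",f["color"][:,:,::-1])
cv2.imwrite('pics/r4.png',rect('pics/w4.png',f)); print(bot.current_t(),bot.current_ft_force())
E
```

```text
[-0.01418706  0.33797011  0.06854601]
13.0417 [ 0.26773216  0.16111191 -0.11913402]
```

View pics/r4.png

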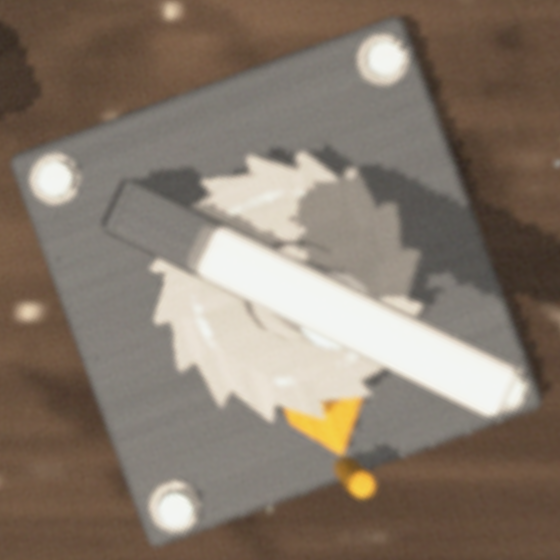

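The arrow tip at (342,453) meets the pin base at (345,464), so the wheel is within a couple of degrees of zero. The gripper is clear.

```bash
python3 -c "
from h import *
print(bot.sign_off())"
```

```text
the job is handed in; nothing more can be done
None
```

The job is handed in: the toothed ratchet's handle was turned 60° anticlockwise with no visible movement of the wheel, then clockwise until the arrow pointed at the pin within a couple of degrees by camera, and released; the arm never went near the plain stand, and sign-off gave no verdict.

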